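Find the free bay and slide the flow cassette home

TASK

Take the flow cassette out of its grey parking stand and slide it fully home in the white three-bay dock. Two of the bays still have a transit block deep inside that stops the cassette 36 mm short of home, so feel for the one bay that lets it all the way down, and leave the cassette there, upright and let go. Lower it under control, never letting it drop into a bay, and leave everything else on the bench where it is.

Things in the scene. Friction and masses are not known exactly. Their poses are not given: they have to be found in the camera images.
- cassette_center (a point): The flow cassette: a flat aluminium slab 120 mm wide (its x), 10 mm thick (its y), 130 mm tall (its z), 0.15 to 0.31 kg, with a blue field and an orange grip patch. This point is its middle, 65 mm above its lower edge; the patch spans 27 to 61 mm above this point. Faces alike: either way round is right. It starts upright on the stand's slot floor.
- dock: Cassette dock, fixed: a white block 147 mm (its x) by 162 mm (its y), 82 mm tall, origin at the centre of its underside on the bench. Three equal bays open upward, middles at dock y = -48, 0 and +48 mm. A black insert lies at the bottom of each: in one bay (varies) a thin seat, in the other two a transit block; which is which is not reported.
- bay_mid (a point): Centre of the middle bay's mouth, 82 mm above the bench; the others lie 48 mm to either side along this point's (the dock's) y. Mouths are 123 mm along x, 12 mm along y, straight-walled, no lead-in, edged by black strips. A cassette goes 66 mm deep in the free bay (its middle ends 81 mm above the bench) and stops at 30 mm in a blocked one (middle at 117 mm).
- stand: Grey parking stand, fixed: 150 mm (its x) by 70 mm (its y), 35 mm tall, with an upright slot 15 mm wide, 128 mm long (along x), 25 mm deep (floor 10 mm above the bench), in which the cassette stands. Origin: centre of its underside. The stand and the dock may swap sides of the bench.
- jar: Bystander, loose, to be left alone: small amber jar with a blue lid, 48 mm across, 70 mm tall. Origin: centre of its underside.
- beaker: Bystander, loose, to be left alone: clear beaker, 52 mm across, 70 mm tall. Origin: centre of its underside.
- wrench: Bystander, loose, to be left alone: steel wrench lying flat, 150 mm long. Origin: middle of its length.
- tip_box: Bystander, loose, to be left alone: blue pipette-tip box, 120 x 80 x 65 mm. Origin: centre of its underside.
- valve_head: Bystander, loose, to be left alone: black valve head on a 110 x 100 mm base plate, 44 mm tall. Origin: centre of its underside.
Things that resemble listed ones, but are neither listed nor needed, are in the scene too. Leave any red look-alike of the part that bears cassette_center alone.

How it is judged:
By the outcome, as a careful person would: the job done as asked, in the order asked, and still so for the second after the job is handed in, with the robot touching nothing.
It also fails if it takes over 56 s, if anything falls off the work surface, if the arm or the gripper's body presses on something with over 40 N, if the wrist force passes 120 N, or if a joint passes its speed limit or range.

ROBOT

A 6-joint arm with a two-finger parallel gripper is mounted at the origin on the work surface. World frame = base frame: x ahead of the robot, y to its left, z up, the work surface at z = 0. Lengths are in m, angles in rad, forces in N, time in s.
With the tool pointing down it reaches from about 0.325 to 0.9 m from the base axis. Payload 6.1 kg.
Tool frame: the origin (TCP) lies midway between the tips of the shut fingers; the grasp point (between the pads) lies 19 mm behind it; z points along the fingers, y is the line along which they close (so a half turn about z gives the same grasp; the last joint's range is limited). The gripper opens to 85 mm and grips with 20 to 120 N. Pads are 22 mm wide; open, the fingers measure 114 mm over their backs; the gripper's body (76 mm by 85 mm) begins 54 mm behind the grasp point. The pads swing forward as they close: fully open they stand 13 mm farther back than shut.
Start: joints at [-1.24, 0.22, 1.526, -0, 1.395, -0.126], TCP at [0.276, -0.561, 0.231] pointing down, gripper open.
Joint ranges: [-2.98, 2.98], [-0.91, 2.08], [0.09, 2.57], [-1.24, 4.39], [0.2, 2.65], [-2.68, 2.68]. Speed limits (rad/s): [2.57, 2.57, 3.01, 3.14, 3.14, 3.14].

INTERFACE

Orientations are given as [roll, pitch, yaw] about the fixed x, y, z axes, in that order (R = Rz(yaw) Ry(pitch) Rx(roll)).
In Python, from plant import movep, move_l, set_joints, gripper_to, hold, inverse_kinematics, observe, get_image, get_calibration, Unreachable, job_done gives the robot as it stands. Calls block until the motion is done:
- movep(position, orientation): joint-space move of the TCP to a pose.
- move_l(position, feed=0.15, rotation=None, max_force=None): straight line of the TCP; rotation=None keeps the orientation; feed is the mean speed in m/s. With max_force (N) it stops when the force on the tool has changed by that much, and returns True; else False.
- set_joints(angles): joint-space move.
- gripper_to(opening, f_grip=None): finger opening in m; f_grip is the grip in N (None keeps the last); returns when the fingers have stopped.
- hold(seconds).
- inverse_kinematics(position, orientation): joint angles nearest the present ones, or None.
- observe(): the state.
- get_image(name): name is "scene" or "top" or "wrist"; returns (picture, depth): 384x512x3 uint8, red, green, blue; 384x512 float32, m along the optical axis (not along the pixel's ray), 0 where there is no reading.
- get_calibration(name): a dict with "intrinsics" (3x3 intrinsics, pixels), "dist_coeffs" ([k1, k2, p1, p2, k3] as OpenCV has them; the pictures are not rectified), "world_from_camera" (4x4, takes a point from camera to world coordinates). Camera axes: x right, y down, z forward; pixel columns grow to the right and rows downward; lengths in m; the calibration is good to about 2 mm. A picture is of the moment at which its call begins: read the wrist's pose just before it. get_calibration takes no time and is no camera call; for the wrist camera it gives the pose at the moment of the call.
A pose or a line that the arm cannot do raises Unreachable and nothing moves.
- job_done(): hands the job in; it is judged then, once.
The state is a dict: "time_s": time; "q": joint angles; "joint_velocities": joint speeds; "joint_torque": joint torques, N m; "eef_pos": TCP position; "tcp_rot": TCP orientation; "ft_force": force on the tool from outside, world axes, zero at the start; "torque": the same for the moment, N m; "opening": finger opening in m; "grasp_force": force on a finger pad.
Only numpy, scipy, OpenCV 4.12 (cv2) and the standard library are available. Lean on these libraries where they do the work, as an engineer would, in place of code of your own. Each camera call takes 0.05 s, during which the arm holds its last target. There are 200 camera calls.

## Working session

There is one attempt and no reset: what is moved stays moved. The work goes in short steps, each a Python script; the robot and the scene stay as the last script left them, time stands still between calls to the robot, and variables do not carry over. Pictures are saved under pics/ and viewed, at most 10 in all, crops included, and the job is handed in when it is done.

```bash
ls; mkdir -p pics; python3 - <<'E'
from plant import *
import cv2,numpy as np
for n in ("top","scene"):
    p,d=get_image(n); c=get_calibration(n)
    cv2.imwrite(f"pics/{n}0.png",cv2.cvtColor(p,cv2.COLOR_RGB2BGR)); np.savez(f"{n}0.npz",p=p,d=d,K=c["intrinsics"],D=c["dist_coeffs"],T=c["world_from_camera"])
    print(n,np.round(c["world_from_camera"],3).tolist(),c["intrinsics"],c["dist_coeffs"])
s=observe();print(s["time_s"],s["ft_force"],s["tcp_rot"])
E
```

```text
pics
top [[-0.004, -0.997, 0.073, 0.421], [-1.0, 0.004, 0.004, 0.01], [-0.004, -0.073, -0.997, 1.032], [0.0, 0.0, 0.0, 1.0]] [[395.48244011   0.         256.81436646]
 [  0.         395.48244011 197.03677707]
 [  0.           0.           1.        ]] [-0.09840202  0.          0.          0.          0.        ]
scene [[0.607, 0.525, -0.597, 1.224], [0.795, -0.394, 0.461, -0.588], [0.007, -0.754, -0.657, 0.895], [0.0, 0.0, 0.0, 1.0]] [[399.35444202   0.         256.24826804]
 [  0.         399.35444202 196.48689816]
 [  0.           0.           1.        ]] [-0.01004393  0.          0.          0.          0.        ]
0.1 [ 0.62051827 -0.11087614 -0.28128428] [-3.13984841e+00 -2.13816292e-04  4.56798345e-01]
```

View pics/top0.png

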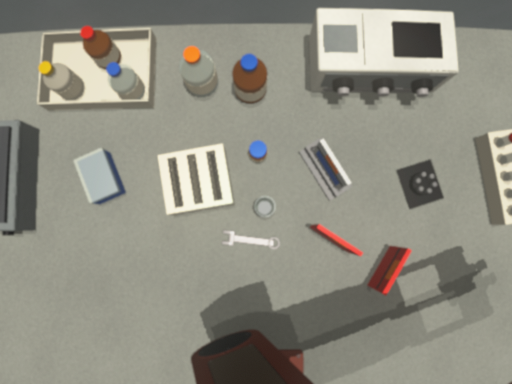

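View pics/scene0.png

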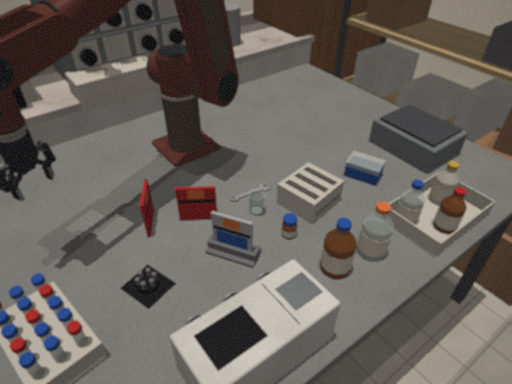

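Candidates for the cassette:
- The upright slab with a blue field in the grey stand: top (328,167), scene (234,232).
- Red look-alikes: top (335,240) and (390,270), scene (148,208) and (197,203).

The blue-field slab in the stand matches the description. The dock is the white block at top (196,180). Next I'll take a close crop and the numbers.

```bash
cat > h.py <<'E'
import numpy as np,cv2
def cloud(p,d,K,D,T):
    h,w=d.shape; uv=np.stack(np.meshgrid(np.arange(w),np.arange(h)),-1).reshape(-1,1,2).astype(np.float64)
    n=cv2.undistortPoints(uv,K,np.array(D)).reshape(h,w,2)
    P=np.dstack([n[...,0]*d,n[...,1]*d,d])@T[:3,:3].T+T[:3,3]
    P[d<=0]=np.nan
    return P
def load(f):
    z=np.load(f); return z["p"],cloud(z["p"],z["d"],z["K"],z["D"],z["T"])
def rect(pts):
    r=cv2.minAreaRect((pts[:,:2]*1000).astype(np.float32)); return [np.round(x,1) for x in r]
E
python3 - <<'E'
from h import *
p,P=load("top0.npz")
def reg(r,lo,hi):
    u0,v0,u1,v1=r; Q=P[v0:v1,u0:u1].reshape(-1,3); Q=Q[(Q[:,2]>lo)&(Q[:,2]<hi)]; return Q
Z=P[...,2]
print("bench z",np.nanmedian(Z[260:330,60:180]))
Q=reg((150,138,242,222),.07,.095);print("dock",rect(Q),np.median(Q[:,2]))
Q=reg((295,130,362,205),.125,.16);print("cas top",rect(Q),len(Q),np.percentile(Q[:,2],[5,50,95]))
Q=reg((295,130,362,205),.02,.045);print("stand",rect(Q),len(Q),np.median(Q[:,2]))
s,S=load("scene0.npz")
m=(S[...,2]>.05)&(S[...,2]<.16); m[:, :205]=0;m[:,262:]=0;m[:205]=0;m[262:]=0
Q=S[m];c=Q.mean(0);w,V=np.linalg.eigh(np.cov((Q-c).T));print("face",c,V[:,0],len(Q),rect(Q),Q[:,2].max())
m2=(S[...,2]>.075)&(S[...,2]<.09);m2[:,:270]=0;m2[:,350:]=0;m2[:160]=0;m2[220:]=0
print("dock scene",rect(S[m2]))
a=cv2.resize(p[120:220,290:370],None,fx=5,fy=5,interpolation=2); b=cv2.resize(s[200:275,195:275],None,fx=5,fy=5,interpolation=2)
b=cv2.copyMakeBorder(b,0,a.shape[0]-b.shape[0],0,0,0)
cv2.imwrite("pics/c1.png",np.hstack([a,b])[...,::-1])
E
```

```text
bench z -0.0005061564588018097
dock [array([535.7, 165.4]), array([147.7, 161.6]), np.float64(9.7)] 0.08138341137681715
cas top [array([ 566.8, -165.6]), array([120.7,  12.1]), np.float64(31.2)] 312 [0.12863982 0.1388459  0.14195059]
stand [array([ 568. , -164.3]), array([150.6,  39.4]), np.float64(31.6)] 501 0.03409885141945479
face [ 0.56493514 -0.16551153  0.10026594] [-0.26027001  0.9493375   0.17611879] 1083 [array([ 502.5, -135.7]), array([165.2, 180.2]), np.float64(45.8)] 0.1457644030565345
dock scene [array([544.1, 118.5]), array([149.9, 266.2]), np.float64(9.3)]
```

View pics/c1.png

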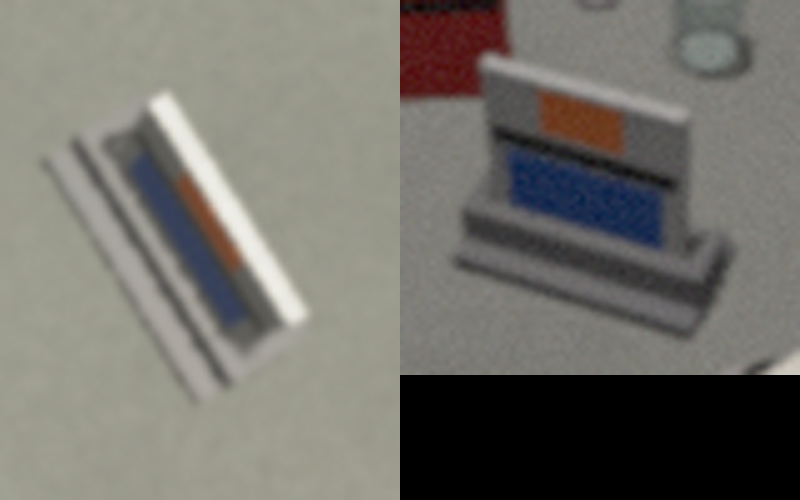

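The crop confirms a blue field and orange patch in the grey stand, with the cassette's top edge running from (155,95) to (300,315) in the left half. I'll move above it, look with the wrist camera, then grasp.

```bash
python3 - <<'E'
from plant import *
from h import *
gripper_to(0.05) if False else None
movep([.567,-.166,.27],[np.pi,0,np.radians(31.4)])
hold(.3)
c=get_calibration("wrist");p,d=get_image("wrist")
np.savez("w1.npz",p=p,d=d,K=c["intrinsics"],D=c["dist_coeffs"],T=c["world_from_camera"])
cv2.imwrite("pics/w1.png",p[...,::-1])
p,P=load("w1.npz")
near=np.hypot(P[...,0]-.567,P[...,1]+.166)<.09
Q=P[near&(P[...,2]>.133)&(P[...,2]<.15)];print("cas",rect(Q),len(Q),np.median(Q[:,2]))
Q=P[near&(P[...,2]>.028)&(P[...,2]<.04)];print("stand",rect(Q),len(Q))
s=observe();print(s["time_s"],s["eef_pos"],s["tcp_rot"],s["q"],s["ft_force"],np.round(c["world_from_camera"],3).tolist())
E
```

```text
cas [array([ 566.5, -166.4]), array([119.8,  10.3]), np.float64(31.1)] 1690 0.13888518790182824
stand [array([ 567.8, -165.8]), array([150.2,  39.1]), np.float64(31.2)] 2885
2.2417 [ 0.56686856 -0.16647779  0.26993785] [-3.14152777e+00  7.67959847e-05  5.47254773e-01] [-4.19066914e-01  1.16331450e-01  1.57165758e+00 -2.64957158e-05
  1.45370066e+00  6.04477739e-01] [-0.55735985 -0.57809343 -0.52771745] [[0.52, -0.816, -0.251, 0.63], [-0.854, -0.498, -0.151, -0.128], [-0.002, 0.292, -0.956, 0.411], [0.0, 0.0, 0.0, 1.0]]
```

View pics/w1.png

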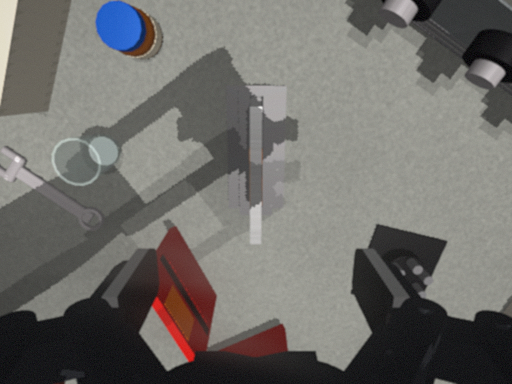

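The top edge stands upright between the fingers, from (255,105) to (255,243), and the wrist estimate agrees with the overhead one. The red look-alikes at (185,300) are clear of the descent. Grasping now.

```bash
python3 - <<'E'
from plant import *
from h import *
y=np.radians(31.1); R=[np.pi,0,y]
move_l([.5667,-.1663,.17],feed=.15,rotation=R)
print("hit",move_l([.5667,-.1663,.100],feed=.08,max_force=15))
gripper_to(0.0,f_grip=60)
s=observe();print(s["time_s"],s["opening"],s["grasp_force"],s["ft_force"])
move_l([.5667,-.1663,.235],feed=.12)
s=observe();print(s["time_s"],s["opening"],s["grasp_force"],s["ft_force"])
movep([.5357,.1654,.25],[np.pi,0,np.radians(9.7)])
hold(.3)
c=get_calibration("wrist");p,d=get_image("wrist")
np.savez("w2.npz",p=p,d=d,K=c["intrinsics"],D=c["dist_coeffs"],T=c["world_from_camera"])
cv2.imwrite("pics/w2.png",p[...,::-1])
p,P=load("w2.npz")
near=np.hypot(P[...,0]-.5357,P[...,1]-.1654)<.13
Q=P[near&(P[...,2]>.075)&(P[...,2]<.09)];print("dock",rect(Q),len(Q),np.median(Q[:,2]))
Q=P[near&(P[...,2]>.115)&(P[...,2]<.28)];print("held",rect(Q),len(Q),Q.min(0),Q.max(0))
s=observe();print(s["time_s"],s["eef_pos"],s["tcp_rot"],s["q"],s["ft_force"],s["torque"],s["opening"])
E
```

```text
hit False
4.7583 0.009296890315552102 58.79473149776459 [0.44641968 0.37892936 0.86814345]
6.0333 0.009249285163828648 58.4392511844635 [-0.2202079   0.07350126 -3.01301579]
dock [array([535. , 164.7]), array([147.6, 162.6]), np.float64(9.6)] 18747 0.08096790024632561
held [array([567.8, 170.2]), array([55. , 36.6]), np.float64(9.5)] 2107 [0.53796669 0.14775042 0.1605244 ] [0.59570918 0.18388667 0.27999177]
7.6417 [0.53591102 0.16476294 0.24992348] [3.14154969e+00 1.10022247e-04 1.68310652e-01] [ 1.57645674e-01  5.49873625e-02  1.67442880e+00 -4.46906911e-05
  1.41228605e+00  1.56013840e+00] [-0.6224029   0.4409064  -2.02415204] [ 0.06713954 -0.01796927  0.04026126] 0.009334068021103058
```

View pics/w2.png

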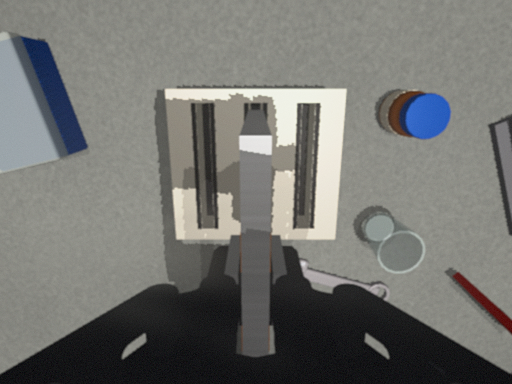

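The cassette is held over the middle bay: its far end is at (256,110)–(256,140), and the side bays are at (205,165) and (306,165). Next I'll measure the cassette against the dock in the same picture.

```bash
python3 - <<'E'
from h import *
p,P=load("w2.npz")
T=np.array([.535911,.164763,.249923]);a=.168311
X=np.array([np.cos(a),np.sin(a),0]);Y=np.array([-X[1],X[0],0])
L=np.dstack([(P-T)@X,(P-T)@Y,P[...,2]])*1000
for v in range(100,165,3):
    r=L[v,236:278]; r=r[(r[:,2]>130)&(r[:,2]<290)]
    if len(r): print(v,len(r),np.round(np.median(r,0),1),"y",np.round([r[:,1].min(),r[:,1].max()],1))
# bay mouth: white/black boundaries and depth, side bays
w=(np.abs(L[...,2]-81)<4)
cols=[]
for x in (-50,-35,-20,0,20,40,55):
    m=w&(np.abs(L[...,0]-x)<2)
    ys=np.sort(L[...,1][m]); g=np.diff(ys); i=np.where(g>5)[0]
    print("x",x,[(round(ys[k],1),round(ys[k+1],1)) for k in i], round(ys[0],1),round(ys[-1],1))
for y in (-48,48,-70,70):
    m=w&(np.abs(L[...,1]-y)<2.5); xs=np.sort(L[...,0][m]); i=np.where(np.diff(xs)>5)[0]
    print("y",y,[(round(xs[k],1),round(xs[k+1],1)) for k in i],round(xs[0],1),round(xs[-1],1))
E
```

```text
112 16 [ 59.6   0.2 181. ] y [-4.4  4.8]
115 18 [5.960e+01 2.000e-01 2.056e+02] y [-4.4  4.9]
118 20 [5.970e+01 2.000e-01 2.251e+02] y [-4.5  4.9]
121 22 [5.970e+01 2.000e-01 2.409e+02] y [-4.4  4.8]
124 24 [5.970e+01 2.000e-01 2.541e+02] y [-4.5  4.9]
127 26 [5.970e+01 2.000e-01 2.649e+02] y [-4.5  4.9]
130 28 [5.970e+01 2.000e-01 2.745e+02] y [-4.5  4.9]
133 30 [5.970e+01 2.000e-01 2.827e+02] y [-4.6  4.9]
136 31 [ 59.6   0.3 288.6] y [-4.6  4.9]
139 32 [5.860e+01 2.000e-01 2.885e+02] y [-4.6  4.9]
142 30 [5.770e+01 2.000e-01 2.884e+02] y [-4.6  5. ]
145 32 [5.680e+01 2.000e-01 2.885e+02] y [-4.6  5. ]
148 31 [ 55.9   0.3 288.6] y [-4.7  5. ]
151 32 [5.490e+01 2.000e-01 2.887e+02] y [-4.7  5. ]
154 30 [ 5.390e+01 -1.000e-01  2.885e+02] y [-4.7  5. ]
157 31 [ 53.    0.3 288.5] y [-4.7  5. ]
160 32 [5.210e+01 2.000e-01 2.886e+02] y [-4.7  5.1]
163 31 [ 51.1   0.3 288.6] y [-4.7  5. ]
x -50 [(np.float64(-53.7), np.float64(-41.4)), (np.float64(-15.2), np.float64(15.7)), (np.float64(41.8), np.float64(54.0))] -80.5 80.9
x -35 [(np.float64(-53.8), np.float64(-41.9)), (np.float64(-15.0), n
[... 186 characters left out ...]
9))] -80.4 80.8
x 0 [(np.float64(-53.5), np.float64(-41.4)), (np.float64(-15.5), np.float64(15.9)), (np.float64(41.9), np.float64(53.9))] -80.5 81.3
x 20 [(np.float64(-53.6), np.float64(-41.6)), (np.float64(-15.2), np.float64(15.7)), (np.float64(42.2), np.float64(54.0))] -81.0 80.9
x 40 [(np.float64(-53.5), np.float64(-41.7)), (np.float64(-12.1), np.float64(12.7)), (np.float64(42.2), np.float64(54.0))] -80.4 81.1
x 55 [(np.float64(-53.7), np.float64(-41.0)), (np.float64(-6.5), np.float64(6.2)), (np.float64(41.5), np.float64(54.0))] -80.3 80.7
y -48 [(np.float64(-61.2), np.float64(61.6))] -74.0 72.9
y 48 [(np.float64(-61.8), np.float64(61.7))] -73.7 72.9
y -70 [] -74.0 72.9
y 70 [] -74.0 72.9
```

```bash
cat > r.py <<'E'
from plant import *
import numpy as np
a=.1683; X=np.array([np.cos(a),np.sin(a),0]);Y=np.array([-X[1],X[0],0])
C=np.array([.535911,.164763,0])+.0002*X
R=[np.pi,0,a]
def S(t=""):
    s=observe(); e=np.array(s["eef_pos"])-C; print(t,round(s["time_s"],2),"dx %.2f dy %.2f mm z %.4f"%(e@X*1e3,e@Y*1e3,s["eef_pos"][2]),"yaw %.4f"%s["tcp_rot"][2],"F",np.round(s["ft_force"],1),"op %.4f"%s["opening"]); return s
def over(n,z):  # settle precisely over bay n (-1,0,1); return command offset
    t=C+n*.048*Y+[0,0,z]; off=np.zeros(3)
    for k in range(3):
        move_l(list(t+off),feed=.1,rotation=R); hold(.15)
        off+=t-np.array(observe()["eef_pos"])
    off[2]=0
    return t+off
E
python3 - <<'E'
from h import *
p,P=load("w2.npz"); import r
L=np.dstack([(P-r.C)@r.X,(P-r.C)@r.Y,P[...,2]])*1000
for n in (-1,1):
    m=(abs(L[...,1]-48*n)<6)&(abs(L[...,0])<60)&(L[...,2]<74); print(n,np.percentile(L[...,2][m],[1,10,50,90]).round(1))
from r import *
c=over(0,.180); S("over")
hit=move_l([c[0],c[1],.1055],feed=.03,max_force=8); S(f"hit {hit}")
E
```

```text
-1 [46.5 49.8 51.2 67. ]
1 [48.7 50.1 51.1 52.3]
over 9.44 dx -0.04 dy -0.00 mm z 0.1799 yaw 0.1683 F [ 0.3  0.1 -2.2] op 0.0094
hit False 12.07 dx 0.15 dy 0.01 mm z 0.1062 yaw 0.1683 F [-4.4 -1.3  4.6] op 0.0094
```

The cassette entered the middle bay and went to full depth. The side bays' floors read 51 mm, so they're blocked. I'll press gently to confirm the seat, then release.

```bash
python3 - <<'E'
from r import *
s=S(); e=s["eef_pos"]
h=move_l([e[0],e[1],.100],feed=.015,max_force=10); s=S(f"press {h}")
e=s["eef_pos"]
gripper_to(.05); S("released")
gripper_to(.085)
e=observe()["eef_pos"]
move_l([e[0],e[1],.20],feed=.1); s=S("up")
e=s["eef_pos"]; move_l([e[0]-.03,e[1],.28],feed=.15); hold(.3)
import cv2; from h import cloud
c=get_calibration("wrist");p,d=get_image("wrist"); P=cloud(p,d,c["intrinsics"],c["dist_coeffs"],c["world_from_camera"])
L=np.dstack([(P-C)@X,(P-C)@Y,P[...,2]])*1e3
m=(abs(L[...,0])<70)&(abs(L[...,1])<15)&(L[...,2]>120)&(L[...,2]<170); Q=L[m]; t=Q[Q[:,2]>140]
print("cassette top z",np.median(t[:,2]),"x",np.percentile(t[:,0],[1,99]),"y",np.percentile(t[:,1],[1,99]))
q,_=get_image("top")
cv2.imwrite("pics/end.png",np.hstack([cv2.resize(p,(400,300)),cv2.resize(q,(400,300))])[...,::-1]); S()
E
```

```text
12.07 dx 0.15 dy 0.01 mm z 0.1062 yaw 0.1683 F [-4.4 -1.3  4.6] op 0.0094
press True 12.28 dx 0.07 dy 0.03 mm z 0.1062 yaw 0.1684 F [-0.5 -0.4  4.2] op 0.0092
released 12.75 dx -1.08 dy 0.05 mm z 0.1050 yaw 0.1684 F [ 0.5  0.8 -0.4] op 0.0495
up 14.29 dx -1.59 dy 0.05 mm z 0.1990 yaw 0.1684 F [-0.7  0.2  0.1] op 0.0849
cassette top z 144.837454094217 x [-59.16002699  58.79426832] y [-4.90354622  5.03293437]
 15.42 dx -31.27 dy 5.04 mm z 0.2795 yaw 0.1683 F [ 0.1 -1.4  0.7] op 0.0850
```

View pics/end.png

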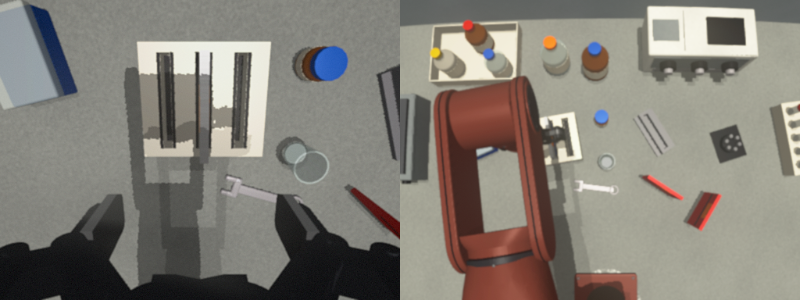

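The picture shows the cassette upright in the middle bay at (204,100). Its top reads 144.8 mm, and the same camera read 1.1 mm low on the stand, so it's at the 146 mm home height. The bystanders haven't moved and the gripper is clear.

```bash
python3 -c "from plant import *; print(job_done())"
```

```text
the job is handed in; nothing more can be done
None
```

The cassette is fully home in the middle bay, upright and released, and the job was handed in at about 15.4 s.

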